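Make up the sgraffito and painting kits

ROBOT

A 7-joint arm with a two-finger parallel gripper is mounted at the origin on the work surface. World frame = base frame: x ahead of the robot, y to its left, z up, the work surface at z = 0. Lengths are in m, angles in rad, forces in N, time in s.
With the tool pointing down it reaches from about 0.4 to 0.85 m from the base axis. Payload 10.4 kg.
Tool frame: the origin (TCP) lies midway between the tips of the shut fingers; the grasp point (between the pads) lies 19 mm behind it; z points along the fingers, y is the line along which they close (so a half turn about z gives the same grasp; the last joint's range is limited). The gripper opens to 85 mm and grips with 20 to 120 N. Pads are 22 mm wide; open, the fingers measure 114 mm over their backs; the gripper's body (76 mm by 85 mm) begins 54 mm behind the grasp point. The pads swing forward as they close: fully open they stand 13 mm farther back than shut.
Start: joints at [1.22, 0.332, -0.065, 1.46, 0.022, 1.35, -0.088], TCP at [0.201, -0.592, 0.231] pointing down, gripper open.
Joint ranges: [-2.6, 2.6], [-0.5, 2.12], [-1.47, 1.34], [0.16, 2.42], [-1.27, 4.41], [0.06, 2.06], [-2.6, 2.6]. Speed limits (rad/s): [2.22, 2.22, 2.79, 2.79, 3.14, 3.14, 3.14].

INTERFACE

Orientations are given as a unit quaternion [x, y, z, w].
In Python, from workcell import get_obs, camera, camera_params, hand_in gives the robot as it stands.
- The arm moves only by the tool carry_out, never from a script. Its argument "commands" is a list that holds one entry, the list of rows, each a list of 6 numbers: the shift along the tool's x, y, z in units of 40 mm (1.0 is 40 mm), then the turn, a rotation vector about the tool's x, y, z in units of 6 degrees (1.0 is 6 degrees). In form: [[[x, y, z, ax, ay, az], ...]]. A call has 1 to 20 rows; each row shifts and turns the commanded pose from where the row before left it, along the tool's axes as they then stand; what a row does not reach is not made up. A row lasts 1/12 s, in which the tool goes at most 41.7 mm and 7.16 degrees, less where a joint would pass 70% of its speed; a pose out of reach is approached as far as the arm can. A call is refused whole if a number of a shift passes 1 or a number of a turn 1, either way. A call with a gripper value outside its range is refused whole. "hand" is the closure, from -1 (fully open) to 1 (shut), set as the call begins (left out, the last holds). The fingers move at their own pace and stop on an object; "force" is the grip in N (left out, the last holds). Time passes only in rows, so rows that do not move let the fingers close. It gives the time, the measured TCP pose, the force, the opening and the grip force at its end, in the units of the state.
- get_obs(): the state, without advancing time (a new reading comes with each control period).
- camera(name): name is "scene" or "side" or "wrist"; returns the picture (384x512x3 uint8, red, green, blue); there is no depth.
- camera_params(name): a dict with "mtx" (3x3 intrinsics, pixels), "R" (3x3) and "t" (3): a world point X has camera coordinates R X + t. Camera axes: x right, y down, z forward; pixel columns grow to the right and rows downward; lengths in m; the calibration is good to about 2 mm. A picture is of the moment at which its call begins: read the wrist's pose just before it. camera_params takes no time and is no camera call; for the wrist camera it gives the pose at the moment of the call.
- hand_in(): hands the job in; it is judged then, once.
The state is a dict: "clock": time; "joint_pos": joint angles; "joint_velocities": joint speeds; "tau": joint torques, N m; "position": TCP position; "ee_rot": TCP orientation; "ft_force": force on the tool from outside, world axes, zero at the start; "torque": the same for the moment, N m; "grip_width": opening from 0.0 (shut) to 1.0 (fully open); "grasp_force": force on a finger pad.
Only numpy, scipy, OpenCV 4.12 (cv2) and the standard library are available. Lean on these libraries where they do the work, as an engineer would, in place of code of your own. Each camera call takes 0.05 s, during which the arm holds its last target. There are 200 camera calls.

TASK

Make up two kits from the stock for the ceramics class: the red tray is the sgraffito kit and gets the black underglaze jar and the loop tool; the grey tray is the painting kit and gets the blue jar, the yellow jar and the brush. Stand each jar upright on the floor of a small jar bay of its own and lay each tool flat in the tray's long bay, along the bay, keeping the jars upright and setting everything down without dropping it. Leave the green jar, the clay pot on its round bat and the pale bowl as they stand.

Things in the scene. Friction and masses are not known exactly. Their poses are not given: they have to be found in the camera images.
- red_tray: Red plastic kit tray, fixed, 166 (x) by 172 mm (y), yaw varies; walls 20 mm high, partitions 18, all 4 thick, floor 4 thick. Origin: centre of underside. Long tool bay on the -x side: inside 84 (x) by 164 mm (y), centre x -37 mm, y 0. Two square-ish jar bays on the +x side: inside 70 (x) by 80 mm (y), centres x +44, y +42 and x +44, y -42 mm.
- grey_tray: Grey plastic kit tray, fixed, 166 (x) by 172 mm (y), yaw varies; walls 20 mm high, partitions 18, all 4 thick, floor 4 thick. Origin: centre of underside. Long tool bay on the -x side: inside 84 (x) by 164 mm (y), centre x -37 mm, y 0. Two square-ish jar bays on the +x side: inside 70 (x) by 80 mm (y), centres x +44, y +42 and x +44, y -42 mm.
- black_jar: underglaze jar: round, screw lid and body black, white label band round the body; 62 mm tall, lid 46 mm across, body 44 mm, about 110 g. Stands upright on the table. Origin: centre of its underside; z up along the jar's axis. One of four jars standing in a loose row.
- blue_jar: underglaze jar: round, screw lid and body blue, white label band round the body; 62 mm tall, lid 46 mm across, body 44 mm, about 110 g. Stands upright on the table. Origin: centre of its underside; z up along the jar's axis. One of four jars standing in a loose row.
- yellow_jar: underglaze jar: round, screw lid and body yellow, white label band round the body; 62 mm tall, lid 46 mm across, body 44 mm, about 110 g. Stands upright on the table. Origin: centre of its underside; z up along the jar's axis. One of four jars standing in a loose row.
- loop_tool: loop (trimming) tool lying flat, 140 mm long along its x, about 35 g: dark wooden handle 14 mm wide, 12 mm thick from x -70 to +28 mm, brass ferrule, then a flat steel wire loop 29 mm wide to x +70 mm. Origin: middle of its length at the underside of the handle (z up). Grip the handle across its y near the origin.
- brush: hake brush lying flat, rigid, 140 mm long along its x, about 35 g: white flat handle 18 mm wide, 10 mm thick from x -70 to +10 mm, then a white stitched head 42 mm wide and brown bristle block 40 mm wide to x +70 mm. Origin: middle of its length at the underside (z up). Grip the handle across its y at about x -12 mm.
- green_jar: underglaze jar: round, screw lid and body green, white label band round the body; 62 mm tall, lid 46 mm across, body 44 mm, about 110 g. Stands upright on the table. Origin: centre of its underside; z up along the jar's axis. Fourth jar of the row; it is not part of either kit and stays where it is.
- pot: unfired grey-brown clay pot 100 mm tall and up to 104 mm across, standing on a round plywood bat 140 mm across and 14 mm thick; pot and bat are one thing. Origin: centre of the bat's underside. Bystander.
- bowl: empty cream-white glazed bowl, 110 mm across the rim, 48 mm tall. Origin: centre of its underside. Bystander.

How it is judged:
By the outcome, as a careful person would: the job done as asked, in the order asked, and still so for the second after the job is handed in, with the robot touching nothing.
It also fails if it takes over 109 s, if anything falls off the work surface, if the arm or the gripper's body presses on something with over 40 N, if the wrist force passes 120 N, or if a joint passes its speed limit or range.

## Working session

There is one attempt and no reset: what is moved stays moved. The work goes in short steps, Python scripts to look and compute and a tool call to move; the robot and the scene stay as the last step left them, time stands still between calls to the robot, and variables do not carry over. Pictures are saved under pics/ and viewed, at most 14 in all, crops included, and the job is handed in when it is done.

Besides the shell and the picture viewer there is one more tool, called after ">>>" as a command line: name --argument value ..., lists and objects as JSON in quotes. carry_out: Moves the arm, as the interface text tells. Its arguments: {"type":"object","properties":{"commands":{"type":"array"},"hand":{"type":"number"},"force":{"type":"number"}},"required":["commands"]}

```bash
mkdir -p pics; ls
python3 - <<'E'
from workcell import *
import cv2,numpy as np
o=get_obs();print({k:np.round(v,3) for k,v in o.items()})
for n in("scene","side"):
    p=camera_params(n);im=camera(n);cv2.imwrite(f"pics/{n}0.png",cv2.cvtColor(im,cv2.COLOR_RGB2BGR))
    print(n,np.round(p["mtx"],1).tolist(),np.round(p["R"],3).tolist(),np.round(p["t"],3),"cam",np.round(-p["R"].T@p["t"],3))
p=camera_params("wrist");print(np.round(p["mtx"],1).tolist(),np.round(p["R"],3).tolist(),"cam",np.round(-p["R"].T@p["t"],3))
E
```

```text
pics
{'clock': np.float64(0.0), 'joint_pos': array([ 1.22 ,  0.333, -0.065,  1.461,  0.022,  1.35 , -0.089]), 'joint_velocities': array([-0.003,  0.002,  0.001, -0.   , -0.002, -0.001,  0.001]), 'tau': array([ 1.0000e-03, -6.2545e+01,  5.0000e-02, -3.9160e+01,  1.6000e-02,
        1.0000e-02,  0.0000e+00]), 'position': array([ 0.201, -0.591,  0.231]), 'ee_rot': array([ 0.987,  0.163, -0.   , -0.001]), 'ft_force': array([ 0.026, -0.03 ,  0.642]), 'torque': array([ 0.04, -0.01,  0.05]), 'grasp_force': np.float64(0.0), 'grip_width': np.float64(0.999)}
scene [[414.9, 0.0, 251.1], [0.0, 414.9, 189.2], [0.0, 0.0, 1.0]] [[-0.876, 0.483, -0.017], [0.349, 0.607, -0.714], [-0.335, -0.631, -0.7]] [ 0.543 -0.171  1.218] cam [0.942 0.611 0.739]
side [[468.0, 0.0, 260.0], [0.0, 468.0, 190.0], [0.0, 0.0, 1.0]] [[-0.717, -0.697, 0.024], [-0.395, 0.377, -0.838], [0.575, -0.61, -0.545]] [0.421 0.27  0.741] cam [-0.018  0.644  0.62 ]
[[316.6, 0.0, 254.9], [0.0, 316.6, 193.9], [0.0, 0.0, 1.0]] [[0.322, -0.947, -0.001], [-0.904, -0.308, 0.298], [-0.282, -0.095, -0.955]] cam [ 0.274 -0.567  0.372]
```

View pics/scene0.png

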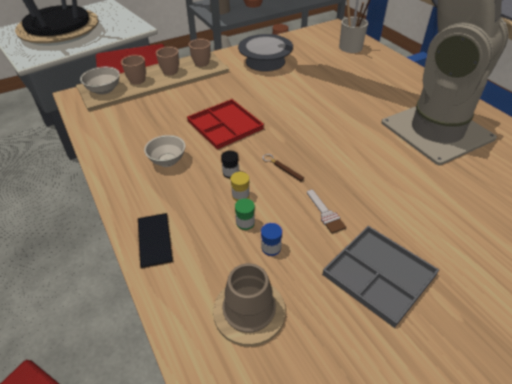

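View pics/side0.png

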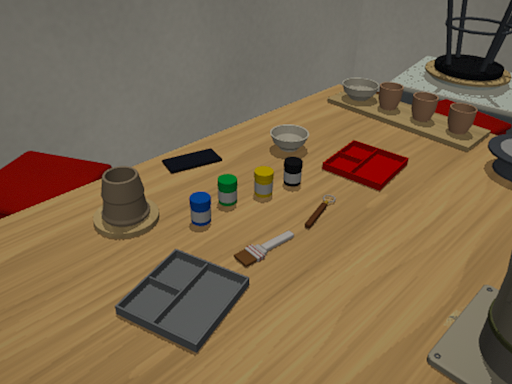

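The scene view shows the red tray at about (225,123), the grey tray at (380,273), and the jars black (230,163), yellow (240,185), green (245,213) and blue (271,238). The loop tool is at (285,167) and the brush at (326,210). The side view shows the same items, and the arm blocks neither view.

```bash
cat > h.py <<'E'
from workcell import *
import cv2,numpy as np
def ray(p,uv):
    d=np.linalg.inv(p["mtx"])@[uv[0],uv[1],1.]; return -p["R"].T@p["t"],p["R"].T@d
def plane(p,uv,z):
    c,d=ray(p,uv); return c+d*(z-c[2])/d[2]
def tri(ps,uvs):
    A=np.zeros((3,3));b=np.zeros(3)
    for p,u in zip(ps,uvs):
        c,d=ray(p,u);d/=np.linalg.norm(d);M=np.eye(3)-np.outer(d,d);A+=M;b+=M@c
    return np.linalg.solve(A,b)
def proj(p,X):
    c=p["R"]@np.array(X,float)+p["t"];q=p["mtx"]@c;return q[:2]/q[2]
def hsv(im): return cv2.cvtColor(im,cv2.COLOR_RGB2HSV)
def blobs(m,amin=25):
    n,l,s,c=cv2.connectedComponentsWithStats(m.astype(np.uint8)); 
    return sorted([(s[i,4],c[i],l==i) for i in range(1,n) if s[i,4]>=amin],key=lambda a:-a[0])
E
python3 - <<'E'
from h import *
P={n:camera_params(n) for n in("scene","side")}
I={n:cv2.cvtColor(cv2.imread(f"pics/{n}0.png"),cv2.COLOR_BGR2RGB) for n in P}
box={"scene":{"blue":(255,220,290,258),"yellow":(228,170,254,202),"green":(232,196,260,230),"black":(218,148,242,180),"red":(180,95,270,150),"grey":(318,222,442,326),"loop":(260,150,308,184),"brush":(304,186,350,234)},
"side":{"blue":(186,188,216,228),"yellow":(250,164,278,198),"green":(214,172,242,208),"black":(280,154,306,190),"red":(318,138,412,190),"grey":(112,246,252,350),"loop":(300,190,340,230),"brush":(230,228,298,268)}}
def mask(k,H):
    h,s,v=[H[...,i].astype(int) for i in range(3)]
    return {"blue":(h>100)&(h<128)&(s>130),"yellow":(h>20)&(h<35)&(s>170),"green":(h>50)&(h<90)&(s>120),"black":(v<50),
    "red":((h<6)|(h>174))&(s>170),"grey":(s<60)&(v<130),"loop":(v<120)&(s>100),"brush":(s<60)&(v>140)}[k]
for k in box["scene"]:
    uv={}
    for n in P:
        x0,y0,x1,y1=box[n][k];m=np.zeros(I[n].shape[:2],bool);m[y0:y1,x0:x1]=mask(k,hsv(I[n]))[y0:y1,x0:x1]
        b=blobs(m,8)
        if not b: print(k,n,"none");continue
        M=b[0][2];uv[n]=b[0][1]
        if k in("red","grey"):
            hull=cv2.convexHull(np.argwhere(M)[:,::-1].astype(np.int32));q=cv2.approxPolyDP(hull,6,True)[:,0]
            print(k,n,len(q),[np.round(plane(P[n],u,.012)[:2],3).tolist() for u in q])
        elif k in("loop","brush"):
            X=np.array([plane(P[n],u,.009)[:2] for u in np.argwhere(M)[:,::-1]]);c=X.mean(0);w,V=np.linalg.eigh(np.cov(X.T));t=(X-c)@V[:,1]
            print(k,n,b[0][0],np.round(c,3),"dir",np.round(V[:,1],3),"ends",np.round(c+V[:,1]*t.min(),3),np.round(c+V[:,1]*t.max(),3))
    print(k,{n:np.round(u,1).tolist() for n,u in uv.items()},"tri",np.round(tri([P[n] for n in uv],uv.values()),3))
for n,u,s in (("scene",(166,145),.048),("side",(289,133),.048),("scene",(249,322),.014),("side",(126,218),.014)): print(n,np.round(plane(P[n],u,s),3))
im=cv2.imread("pics/scene0.png");s1=im[90:190,160:320];cv2.imwrite("pics/c.png",cv2.resize(s1,None,fx=5,fy=5,interpolation=2))
E
```

```text
blue {'scene': [271.0, 233.7], 'side': [199.8, 201.6]} tri [0.642 0.13  0.05 ]
yellow scene none
yellow {'side': [263.5, 174.7]} tri [-0.082  0.712  0.677]
green {'scene': [244.4, 208.4], 'side': [227.0, 183.0]} tri [0.657 0.038 0.05 ]
black {'scene': [229.4, 159.4], 'side': [292.6, 165.0]} tri [ 0.608 -0.134  0.049]
red scene 4 [[0.443, -0.255], [0.596, -0.241], [0.61, -0.417], [0.451, -0.434]]
red side 4 [[0.46, -0.439], [0.427, -0.251], [0.586, -0.228], [0.622, -0.413]]
red {'scene': [224.9, 123.2], 'side': [365.2, 164.2]} tri [ 0.524 -0.336  0.007]
grey scene 4 [[0.373, 0.355], [0.537, 0.405], [0.587, 0.248], [0.421, 0.193]]
grey side 4 [[0.433, 0.191], [0.374, 0.359], [0.529, 0.409], [0.591, 0.239]]
grey {'scene': [380.5, 274.4], 'side': [183.3, 298.5]} tri [0.48  0.305 0.004]
loop scene 194 [ 0.475 -0.059] dir [-0.253  0.967] ends [ 0.488 -0.111] [ 0.462 -0.01 ]
loop side 244 [ 0.47  -0.057] dir [-0.276  0.961] ends [ 0.488 -0.119] [ 0.455 -0.003]
loop {'scene': [288.7, 170.9], 'side': [315.6, 215.3]} tri [ 0.473 -0.061  0.006]
brush scene 332 [0.476 0.092] dir [0.095 0.995] ends [0.469 0.027] [0.48  0.136]
brush side 185 [0.473 0.067] dir [0.098 0.995] ends [0.47  0.028] [0.477 0.105]
brush {'scene': [322.5, 207.6], 'side': [276.9, 239.1]} tri [0.47  0.08  0.008]
scene [ 0.729 -0.275  0.048]
side [ 0.733 -0.263  0.048]
scene [0.772 0.267 0.014]
side [0.744 0.253 0.014]
```

View pics/c.png

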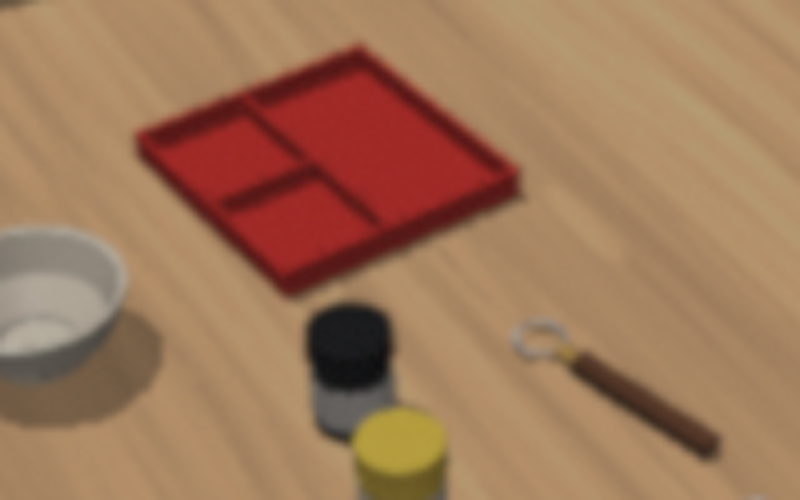

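The crop shows the red tray's jar bays on the far side from the robot (crop 270,180) and its long bay on the robot side (400,130). The grey tray is laid out the same way. The triangulated heights fit the given sizes, so I'll move above the black jar.

>>> carry_out --commands '[[[0,0,0,0,0,-0.99],[0,0,0,0,0,-0.99],[0,0,0,0,0,-0.99],[0,0,0,0,0,-0.99],[0,0,0,0,0,-0.99],[0,0,0,0,0,-0.99],[0,0,0,0,0,-0.99],[0,0,0,0,0,-0.99],[0,0,0,0,0,-0.99],[0,0,0,0,0,-0.99],[0,0,0,0,0,-0.99],[0,0,0,0,0,-0.99]]]' --hand -1

```text
clock: 1.1
position: [0.2011, -0.5915, 0.2308]
ee_rot: [0.705, 0.709, 0.0, -0.0]
ft_force: [0.7, 1.3, -0.7]
grip_width: 1.001
grasp_force: 0.0
```

>>> carry_out --commands '[[[0.7,0.6,0.1,0,0,0],[0.7,0.6,0.1,0,0,0],[0.7,0.6,0.1,0,0,0],[0.7,0.6,0.1,0,0,0],[0.7,0.6,0.1,0,0,0],[0.7,0.6,0.1,0,0,0],[0.7,0.6,0.1,0,0,0],[0.7,0.6,0.1,0,0,0],[0.7,0.6,0.1,0,0,0],[0.7,0.6,0.1,0,0,0],[0.7,0.6,0.1,0,0,0],[0.7,0.6,0.1,0,0,0],[0.7,0.6,0.1,0,0,0],[0.7,0.6,0.1,0,0,0]]]'

```text
clock: 2.27
position: [0.5375, -0.1979, 0.1749]
ee_rot: [0.707, 0.707, -0.0, -0.0]
ft_force: [1.1, -0.2, 1.1]
grip_width: 1.004
grasp_force: 0.0
```

```bash
cat >> h.py <<'E'
from scipy.spatial.transform import Rotation as Ro
# targets: grasp/place points (x,y) and yaw (deg) of the tool's x axis
def need(x,y,z,yaw=None):
    "units still to go: shift along tool axes (40 mm), turn about tool z (6 deg)"
    o=get_obs();R=Ro.from_quat(o["ee_rot"]).as_matrix();d=R.T@(np.array([x,y,z])-o["position"])/.04
    cur=np.degrees(np.arctan2(R[1,0],R[0,0]));t=0 if yaw is None else -((yaw-cur+180)%360-180)/6
    a=np.radians(-6*t); # shift as seen in the tool frame after the turn
    R2=Ro.from_euler("z",a).as_matrix()@R; d2=R2.T@(np.array([x,y,z])-o["position"])/.04
    print("pos",np.round(o["position"],4),"yaw",round(cur,1),"tilt",round(np.degrees(np.arccos(-R[2,2])),2),"shift",np.round(d,2),"turn",round(t,2),"shift after turn",np.round(d2,2),"t",round(float(o["clock"]),1))
E
python3 - <<'E'
from h import *
p=camera_params("wrist");im=camera("wrist");cv2.imwrite("pics/w1.png",cv2.cvtColor(im,cv2.COLOR_RGB2BGR))
need(.608,-.134,.025,90)
v=hsv(im)[...,2]
for X in ([.608,-.134,.062],[.563,-.288,.02],[.524,-.335,.02]): print(X,np.round(proj(p,X)))
print(np.round(get_obs()["joint_pos"],2))
for b in blobs(v<55,200)[:4]: print(b[0],np.round(b[1]),np.round(plane(p,b[1],.055),3))
E
```

```text
pos [ 0.5414 -0.1898  0.1743] yaw 90.5 tilt 0.25 shift [1.37 1.67 3.74] turn 0.09 shift after turn [1.38 1.66 3.74] t 2.3
[0.608, -0.134, 0.062] [344. 112.]
[0.563, -0.288, 0.02] [278. 261.]
[0.524, -0.335, 0.02] [241. 300.]
[ 0.73  0.31 -0.56  1.65  0.17  1.23  0.14]
30502 [256. 344.] [ 0.54  -0.363  0.055]
1505 [350. 104.] [ 0.614 -0.128  0.055]
```

View pics/w1.png

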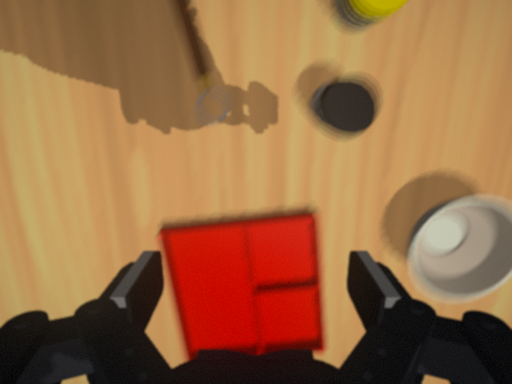

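The wrist view shows the black lid at (348,106), 2–3 mm from the prediction, with the red tray below it and the bowl at (465,245). I'll go over the jar and down.

>>> carry_out --commands '[[[0.45,0.5,0.2,0,0,0],[0.45,0.5,0.3,0,0,0],[0.4,0.5,0.3,0,0,0],[0.13,0.2,0.4,0,0,0],[0,0,0,0,0,0],[0,0,0,0,0,0]]]'

```text
clock: 2.82
position: [0.604, -0.1418, 0.1263]
ee_rot: [0.706, 0.708, -0.001, -0.001]
ft_force: [-0.3, -0.7, 0.7]
grip_width: 1.003
grasp_force: 0.0
```

Run:
```python
from h import *
p=camera_params("wrist");im=camera("wrist");cv2.imwrite("pics/w2.png",cv2.cvtColor(im,cv2.COLOR_RGB2BGR))
H=hsv(im);v=H[...,2]
for b in blobs(v<55,200)[:3]:
    (c,r)=cv2.minEnclosingCircle(np.argwhere(b[2])[:,::-1].astype(np.float32)); print(b[0],np.round(b[1]),np.round(plane(p,b[1],.062),3),r)
m=((H[...,0]<6)|(H[...,0]>174))&(H[...,1]>170)
q=cv2.approxPolyDP(cv2.convexHull(np.argwhere(blobs(m)[0][2])[:,::-1].astype(np.int32)),8,True)[:,0]
print([(u.tolist(),np.round(plane(p,u,.02)[:2],3).tolist()) for u in q])
need(.610,-.132,.025,90)
```

```text
30634 [256. 344.] [ 0.606 -0.255  0.062] 256.9227600097656
2990 [260. 195.] [ 0.609 -0.13   0.062] 32.3976936340332
586 [91. 74.] [ 0.505 -0.053  0.062] 66.11553192138672
[([256, 355], [0.606, -0.307]), ([171, 369], [0.522, -0.324]), ([143, 325], [0.5, -0.272]), ([162, 294], [0.521, -0.238]), ([247, 293], [0.598, -0.237])]
pos [ 0.6042 -0.1429  0.1273] yaw 90.0 tilt 0.06 shift [0.27 0.15 2.56] turn 0.01 shift after turn [0.27 0.15 2.56] t 2.9
```

>>> carry_out --commands '[[[0.3,0.12,0.4,0,0,0],[0,0,0.6,0,0,0],[0,0,0.6,0,0,0],[0,0,0.5,0,0,0],[0,0,0.3,0,0,0],[0,0,0.16,0,0,0],[0,0,0,0,0,0],[0,0,0,0,0,0]]]'

```text
clock: 3.53
position: [0.6101, -0.1307, 0.0261]
ee_rot: [0.707, 0.707, 0.0, 0.001]
ft_force: [-0.0, -0.6, 0.9]
grip_width: 1.0
grasp_force: 0.0
```

>>> carry_out --commands '[[[0,0,0,0,0,0],[0,0,0,0,0,0],[0,0,0,0,0,0],[0,0,0,0,0,0],[0,0,0,0,0,0],[0,0,0,0,0,0],[0,0,0,0,0,0],[0,0,0,0,0,0]]]' --hand 1 --force 40

```text
clock: 4.2
position: [0.6101, -0.1302, 0.0258]
ee_rot: [0.707, 0.707, 0.0, 0.001]
ft_force: [-0.9, -0.0, 6.9]
grip_width: 0.53
grasp_force: 40.1
```

Run:
```python
from h import *
need(.563,-.288,.110,97)
need(.573,-.371,.110,97)
```

```text
pos [ 0.6101 -0.1302  0.0258] yaw 90.1 tilt 0.07 shift [-3.94 -1.18 -2.1 ] turn -1.16 shift after turn [-3.77 -1.65 -2.1 ] t 4.2
pos [ 0.6101 -0.1302  0.0258] yaw 90.1 tilt 0.07 shift [-6.02 -0.93 -2.1 ] turn -1.16 shift after turn [-5.86 -1.65 -2.1 ] t 4.2
```

>>> carry_out --commands '[[[0,0,-0.3,0,0,0],[0,0,-0.6,0,0,0],[0,0,-0.6,0,0,-0.58],[0,0,-0.6,0,0,-0.58],[-0.3,-0.15,0,0,0,0],[-0.6,-0.25,0,0,0,0],[-0.7,-0.3,0,0,0,0],[-0.7,-0.3,0,0,0,0],[-0.7,-0.3,0,0,0,0],[-0.5,-0.25,0,0,0,0],[-0.27,-0.1,0,0,0,0],[0,0,0,0,0,0],[0,0,0,0,0,0]]]'

```text
clock: 5.28
position: [0.5627, -0.2871, 0.109]
ee_rot: [0.663, 0.749, 0.0, -0.0]
ft_force: [0.5, 0.4, -1.8]
grip_width: 0.527
grasp_force: 41.0
```

Run:
```python
from h import *
need(.563,-.288,.031,97)
p=camera_params("wrist");im=camera("wrist");cv2.imwrite("pics/w3.png",cv2.cvtColor(im,cv2.COLOR_RGB2BGR))
p=camera_params("scene");im=camera("scene")
c=np.round(proj(p,[.563,-.288,.05])).astype(int);print(c);im=im[c[1]-70:c[1]+60,c[0]-90:c[0]+90]
cv2.imwrite("pics/s3.png",cv2.cvtColor(cv2.resize(im,None,fx=4,fy=4),cv2.COLOR_RGB2BGR))
```

```text
pos [ 0.5627 -0.2871  0.109 ] yaw 97.0 tilt 0.04 shift [-0.02  0.    1.95] turn 0.0 shift after turn [-0.02  0.    1.95] t 5.3
[219 124]
```

View pics/s3.png

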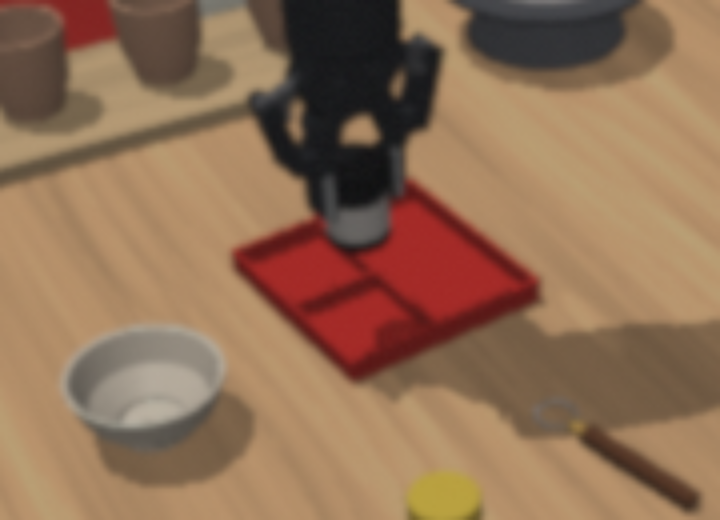

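The jar hangs upright over the near-left bay (jar base at crop 357,240) and the bay below is clear. I'll lower it, release it and back off upward.

>>> carry_out --commands '[[[0,0,0.4,0,0,0],[0,0,0.5,0,0,0],[0,0,0.5,0,0,0],[0,0,0.25,0,0,0],[0,0,0.15,0,0,0],[0,0,0.1,0,0,0],[0,0,0.06,0,0,0],[0,0,0,0,0,0],[0,0,0,0,0,0]]]'

```text
clock: 6.13
position: [0.563, -0.2879, 0.0313]
ee_rot: [0.662, 0.749, 0.0, 0.001]
ft_force: [-1.4, 0.8, -1.4]
grip_width: 0.524
grasp_force: 41.0
```

Run:
```python
from h import *
need(.563,-.288,.030,97);print(get_obs()["ft_force"])
```

```text
pos [ 0.563  -0.2879  0.0313] yaw 97.0 tilt 0.07 shift [-0.   -0.    0.03] turn 0.0 shift after turn [-0.   -0.    0.03] t 6.1
[-1.41596672  0.78493889 -1.40510283]
```

>>> carry_out --commands '[[[0,0,0.04,0,0,0],[0,0,0,0,0,0],[0,0,0,0,0,0]]]'

```text
clock: 6.38
position: [0.5631, -0.2882, 0.0299]
ee_rot: [0.663, 0.749, 0.0, 0.001]
ft_force: [-0.5, 0.2, 4.1]
grip_width: 0.524
grasp_force: 41.2
```

>>> carry_out --commands '[[[0,0,0,0,0,0],[0,0,0,0,0,0],[0,0,0,0,0,0],[0,0,0,0,0,0],[0,0,0,0,0,0],[0,0,-0.4,0,0,0],[0,0,-0.6,0,0,0],[0,0,-0.8,0,0,0],[0,0,-0.8,0,0,0],[0,0,-0.8,0,0,0],[0,0,0,0,0,0]]]' --hand -1

```text
clock: 7.3
position: [0.5654, -0.2887, 0.1721]
ee_rot: [0.662, 0.749, 0.001, 0.005]
ft_force: [0.8, -0.8, 0.6]
grip_width: 1.005
grasp_force: 0.0
```

Run:
```python
from h import *
need(.475,-.068,.15,105)
```

```text
pos [ 0.5654 -0.2887  0.1721] yaw 97.0 tilt 0.55 shift [ 5.76 -1.57  0.51] turn -1.33 shift after turn [ 5.92 -0.76  0.51] t 7.3
```

>>> carry_out --commands '[[[0,0,0,0,0,-0.67],[0.2,0,0,0,0,-0.66],[0.6,-0.1,0,0,0,0],[0.8,-0.1,0.1,0,0,0],[0.8,-0.1,0.1,0,0,0],[0.8,-0.1,0.1,0,0,0],[0.8,-0.1,0.1,0,0,0],[0.8,-0.1,0.1,0,0,0],[0.7,-0.1,0,0,0,0],[0.4,-0.06,0,0,0,0],[0,0,0,0,0,0],[0,0,0,0,0,0]]]'

```text
clock: 8.3
position: [0.4728, -0.0679, 0.1452]
ee_rot: [0.608, 0.794, -0.0, 0.001]
ft_force: [-0.3, -0.7, -0.0]
grip_width: 1.002
grasp_force: 0.0
```

```bash
cat >> h.py <<'E'
def line(p,M,z):
    X=np.array([plane(p,u,z)[:2] for u in np.argwhere(M)[:,::-1]]);(cx,cy),(w,h),a=cv2.minAreaRect(X.astype(np.float32))
    c=X.mean(0);W,V=np.linalg.eigh(np.cov(X.T));t=(X-c)@V[:,1];d=V[:,1]
    print(len(X),"c",np.round(c,4),"size",round(w,3),round(h,3),"ends",np.round(c+d*t.min(),4),np.round(c+d*t.max(),4),"angle mod 180",round(np.degrees(np.arctan2(d[1],d[0]))%180,1))
E
python3 - <<'E'
from h import *
p=camera_params("wrist");im=camera("wrist");cv2.imwrite("pics/w4.png",cv2.cvtColor(im,cv2.COLOR_RGB2BGR))
need(.475,-.068,.15,105);print(np.round(proj(p,[.475,-.068,.01])))
H=hsv(im);h,s,v=[H[...,i].astype(int) for i in range(3)]
m=(v<110)&(v>25)&(s>110)&(h<20);m[300:]=0
for b in blobs(m,300)[:4]: print(np.round(b[1]));line(p,b[2],.009)
E
```

```text
pos [ 0.473  -0.0687  0.1452] yaw 105.0 tilt 0.06 shift [ 0.01  0.05 -0.12] turn -0.01 shift after turn [ 0.01  0.05 -0.12] t 8.3
[256. 184.]
[257. 172.]
1534 c [ 0.4741 -0.0583] size 0.013 0.098 ends [ 0.4878 -0.1089] [ 0.4622 -0.0139] angle mod 180 105.0
[150. 280.]
958 c [ 0.3988 -0.1925] size 0.064 0.03 ends [ 0.394  -0.2214] [ 0.4044 -0.1586] angle mod 180 80.6
[354. 272.]
424 c [ 0.5932 -0.1315] size 0.02 0.055 ends [ 0.6022 -0.1611] [ 0.5862 -0.1086] angle mod 180 107.0
[174.  17.]
402 c [0.3782 0.0458] size 0.043 0.013 ends [0.3732 0.0175] [0.3809 0.061 ] angle mod 180 80.0
```

View pics/w4.png

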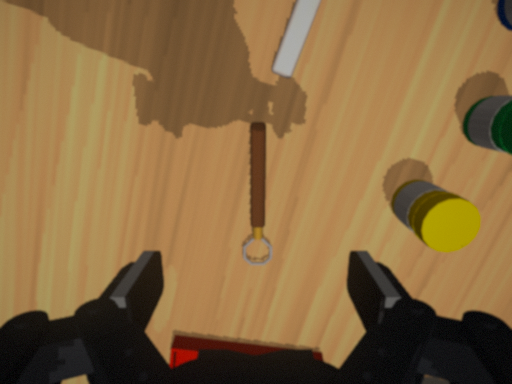

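The wrist view shows the loop tool handle from (258,123) to (258,226), with the loop at (256,249). It measures 13 x 98 mm at 105°, matching the given size, so I'll grip it near its origin.

>>> carry_out --commands '[[[-0.16,0.05,0.3,0,0,0],[-0.16,0.05,0.6,0,0,0],[0,0,0.7,0,0,0],[0,0,0.7,0,0,0],[0,0,0.5,0,0,0],[0,0,0.3,0,0,0],[0,0,0.2,0,0,0],[0,0,0.15,0,0,0],[0,0,0.1,0,0,0],[0,0,0,0,0,0],[0,0,0,0,0,0]]]'

```text
clock: 9.27
position: [0.4803, -0.0792, 0.0036]
ee_rot: [0.609, 0.793, 0.0, 0.001]
ft_force: [-0.2, -0.2, -0.2]
grip_width: 1.005
grasp_force: 0.0
```

>>> carry_out --commands '[[[0,0,0,0,0,0],[0,0,0,0,0,0],[0,0,0,0,0,0],[0,0,0,0,0,0],[0,0,0,0,0,0],[0,0,0,0,0,0],[0,0,0,0,0,0],[0,0,0,0,0,0],[0,0,0,0,0,0],[0,0,0,0,0,0]]]' --hand 1 --force 40

```text
clock: 10.1
position: [0.48, -0.079, 0.0032]
ee_rot: [0.609, 0.793, 0.0, 0.0]
ft_force: [-0.9, 0.9, 5.0]
grip_width: 0.151
grasp_force: 40.0
```

Run:
```python
from h import *
need(.487,-.339,.075,97)
p=camera_params("wrist");im=cv2.imread("pics/w3.png")
```

```text
pos [ 0.48   -0.079   0.0032] yaw 105.0 tilt 0.03 shift [-6.32 -1.51 -1.79] turn 1.33 shift after turn [-6.47 -0.62 -1.79] t 10.1
```

>>> carry_out --commands '[[[0,0,-0.2,0,0,0],[0,0,-0.5,0,0,0],[0,0,-0.6,0,0,0],[0,0,-0.5,0,0,0.67],[-0.3,0,0,0,0,0.66],[-0.6,-0.06,0,0,0,0],[-0.8,-0.08,0,0,0,0],[-0.8,-0.08,0,0,0,0],[-0.8,-0.08,0,0,0,0],[-0.8,-0.08,0,0,0,0],[-0.8,-0.08,0,0,0,0],[-0.7,-0.08,0,0,0,0],[-0.5,-0.08,0,0,0,0],[-0.35,0,0,0,0,0],[0,0,0,0,0,0],[0,0,0,0,0,0],[0,0,0,0,0,0]]]'

```text
clock: 11.52
position: [0.488, -0.3362, 0.075]
ee_rot: [0.662, 0.75, 0.0, -0.0]
ft_force: [-0.1, 0.0, 0.0]
grip_width: 0.146
grasp_force: 39.3
```

Run:
```python
from h import *
need(.487,-.339,.008,97)
print(get_obs()["grip_width"],get_obs()["grasp_force"])
out=[]
for n in("scene","side"):
    p=camera_params(n);im=camera(n)
    c=np.round(proj(p,[.52,-.33,.03])).astype(int);k=im[c[1]-65:c[1]+65,c[0]-65:c[0]+65];out.append(cv2.resize(k,None,fx=3,fy=3))
cv2.imwrite("pics/s5.png",cv2.cvtColor(np.hstack(out),cv2.COLOR_RGB2BGR))
```

```text
pos [ 0.488  -0.3362  0.075 ] yaw 97.1 tilt 0.06 shift [-0.07 -0.03  1.67] turn 0.02 shift after turn [-0.07 -0.03  1.67] t 11.5
0.14590854945715698 39.336408376693726
```

View pics/s5.png

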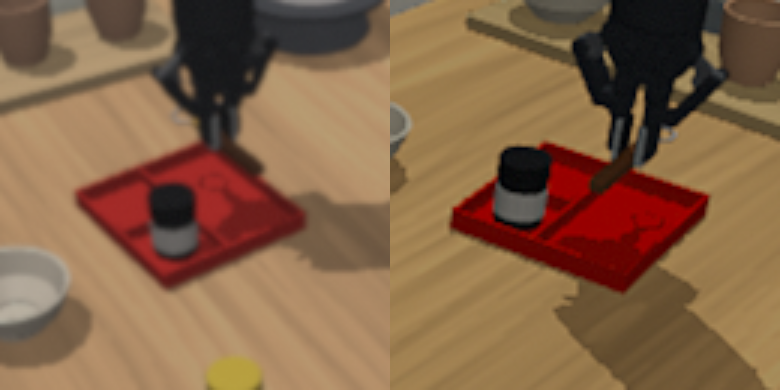

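The black jar stands upright in its bay, at (173,220) in the left crop. The loop tool is held level over the long bay and parallel to it. I'll lower it and open only partly.

>>> carry_out --commands '[[[0,0,0.3,0,0,0],[0,0,0.5,0,0,0],[0,0,0.4,0,0,0],[0,0,0.2,0,0,0],[0,0,0.12,0,0,0],[0,0,0.1,0,0,0],[0,0,0.06,0,0,0],[0,0,0,0,0,0],[0,0,0,0,0,0],[0,0,0,0,0,0]]]'

```text
clock: 12.45
position: [0.4878, -0.3382, 0.0084]
ee_rot: [0.663, 0.749, 0.0, 0.001]
ft_force: [0.6, 0.4, 0.9]
grip_width: 0.149
grasp_force: 39.3
```

>>> carry_out --commands '[[[0,0,0,0,0,0],[0,0,0,0,0,0],[0,0,0,0,0,0],[0,0,0,0,0,0],[0,0,-0.2,0,0,0],[0,0,-0.4,0,0,0],[0,0,-0.8,0,0,0],[0,0,-0.8,0,0,0],[0,0,-0.8,0,0,0],[0,0,-0.8,0,0,0],[0,0,0,0,0,0]]]' --hand 0.3

```text
clock: 13.37
position: [0.4904, -0.3392, 0.1673]
ee_rot: [0.662, 0.749, 0.0, 0.005]
ft_force: [1.7, 0.4, -0.1]
grip_width: 0.351
grasp_force: 0.0
```

Run:
```python
from h import *
need(.642,.130,.15,90)
p=camera_params("wrist");im=camera("wrist");cv2.imwrite("pics/w6.png",cv2.cvtColor(im,cv2.COLOR_RGB2BGR))
```

```text
pos [ 0.4904 -0.3392  0.1673] yaw 97.0 tilt 0.58 shift [11.18  5.19  0.39] turn 1.17 shift after turn [11.73  3.79  0.38] t 13.4
```

View pics/w6.png

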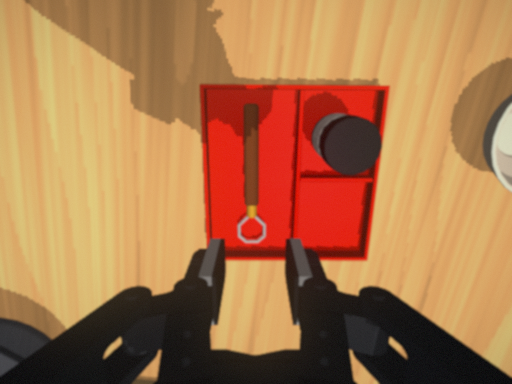

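The red kit is done: the loop tool lies along the long bay with its handle at (251,155), and the black jar stands in its bay at (350,143). Next is the blue jar.

>>> carry_out --commands '[[[0.4,0.2,0,0,0,0],[0.8,0.37,0.03,0,0,0],[0.8,0.37,0.03,0,0,0],[0.8,0.37,0.03,0,0,0],[0.8,0.37,0.03,0,0,0],[0.8,0.37,0.03,0,0,0],[0.8,0.37,0.03,0,0,0],[0.8,0.37,0.03,0,0,0],[0.8,0.37,0.03,0,0,0],[0.8,0.37,0.03,0,0,0],[0.8,0.37,0.03,0,0,0],[0.8,0.37,0.03,0,0,0],[0.8,0.37,0.03,0,0,0],[0.8,0.37,0.03,0,0,0],[0.4,0.2,0,0,0,0],[0,0,0,0,0,0],[0,0,0,0,0,0]]]' --hand -1

```text
clock: 14.83
position: [0.6389, 0.1336, 0.1431]
ee_rot: [0.662, 0.75, -0.0, -0.001]
ft_force: [-0.8, -0.3, 0.3]
grip_width: 1.0
grasp_force: 0.0
```

```bash
cat > lids.py <<'E'
from h import *
p=camera_params("wrist");im=camera("wrist");cv2.imwrite("pics/lids.png",cv2.cvtColor(im,cv2.COLOR_RGB2BGR))
need(.642,.130,.025,97)
H=hsv(im);h,s,v=[H[...,i].astype(int) for i in range(3)]
for k,m in {"blue":(h>100)&(h<128)&(s>130),"yellow":(h>22)&(h<35)&(s>170)&(v>120),"green":(h>50)&(h<90)&(s>120)}.items():
    for b in blobs(m,150)[:2]:
        # brightest part of the blob = lid top
        t=b[2]&(v>.85*np.percentile(v[b[2]],90)); c=np.argwhere(t).mean(0)[::-1]
        print(k,b[0],np.round(b[1]),np.round(c),np.round(plane(p,c,.062),4))
m=(s<60)&(v<130);m[300:]=0
for b in blobs(m,1500)[:2]:
    q=cv2.approxPolyDP(cv2.convexHull(np.argwhere(b[2])[:,::-1].astype(np.int32)),8,True)[:,0];print("grey?",b[0],[(u.tolist(),np.round(plane(p,u,.02)[:2],3).tolist()) for u in q])
E
python3 lids.py
```

```text
pos [0.6392 0.1318 0.1433] yaw 97.0 tilt 0.08 shift [-0.05  0.07  2.96] turn 0.01 shift after turn [-0.05  0.07  2.96] t 14.9
blue 2604 [259. 205.] [259. 206.] [0.6434 0.1317 0.062 ]
green 2410 [262. 305.] [263. 311.] [0.6583 0.0399 0.062 ]
grey? 13228 [([204, 44], [0.587, 0.242]), ([0, 80], [0.43, 0.196]), ([0, 0], [0.436, 0.252]), ([196, 0], [0.579, 0.27])]
```

>>> carry_out --commands '[[[0,0.1,0.3,0,0,0],[0,0,0.6,0,0,0],[0,0,0.7,0,0,0],[0,0,0.6,0,0,0],[0,0,0.4,0,0,0],[0,0,0.25,0,0,0],[0,0,0.1,0,0,0],[0,0,0,0,0,0],[0,0,0,0,0,0]]]'

```text
clock: 15.63
position: [0.6441, 0.1324, 0.0269]
ee_rot: [0.663, 0.749, 0.0, 0.0]
ft_force: [-0.3, -0.5, -0.3]
grip_width: 1.0
grasp_force: 0.0
```

>>> carry_out --commands '[[[0,0,0,0,0,0],[0,0,0,0,0,0],[0,0,0,0,0,0],[0,0,0,0,0,0],[0,0,0,0,0,0],[0,0,0,0,0,0],[0,0,0,0,0,0],[0,0,0,0,0,0]]]' --hand 1 --force 40

```text
clock: 16.3
position: [0.644, 0.1329, 0.027]
ee_rot: [0.662, 0.749, 0.0, 0.0]
ft_force: [-1.4, -0.7, 5.6]
grip_width: 0.527
grasp_force: 40.2
```

Run:
```python
from h import *
need(.510,.3535,.110,108)
```

```text
pos [0.644  0.1329 0.027 ] yaw 97.0 tilt 0.07 shift [ 5.88 -2.65 -2.08] turn -1.83 shift after turn [ 6.28 -1.48 -2.08] t 16.3
```

>>> carry_out --commands '[[[0,0,-0.3,0,0,0],[0,0,-0.6,0,0,-0.61],[0,0,-0.6,0,0,-0.61],[0,0,-0.58,0,0,-0.61],[0.3,-0.08,0,0,0,0],[0.6,-0.14,0,0,0,0],[0.75,-0.18,0,0,0,0],[0.75,-0.18,0,0,0,0],[0.75,-0.18,0,0,0,0],[0.75,-0.18,0,0,0,0],[0.75,-0.18,0,0,0,0],[0.7,-0.16,0,0,0,0],[0.6,-0.14,0,0,0,0],[0.33,-0.06,0,0,0,0],[0,0,0,0,0,0],[0,0,0,0,0,0]]]'

```text
clock: 17.63
position: [0.5095, 0.3533, 0.1093]
ee_rot: [0.587, 0.809, -0.0, 0.0]
ft_force: [0.0, 0.3, -0.3]
grip_width: 0.528
grasp_force: 41.1
```

Run:
```python
from h import *
need(.510,.3535,.031,108)
out=[]
for n in("scene","side"):
    p=camera_params(n);im=camera(n)
    c=np.round(proj(p,[.49,.31,.03])).astype(int);k=im[c[1]-90:c[1]+70,max(c[0]-80,0):c[0]+80];out.append(cv2.resize(k,None,fx=2.4,fy=2.4))
cv2.imwrite("pics/s7.png",cv2.cvtColor(np.hstack(out),cv2.COLOR_RGB2BGR))
```

```text
pos [0.5095 0.3533 0.1093] yaw 108.0 tilt 0.03 shift [0.   0.01 1.96] turn 0.01 shift after turn [0.   0.01 1.96] t 17.6
```

View pics/s7.png

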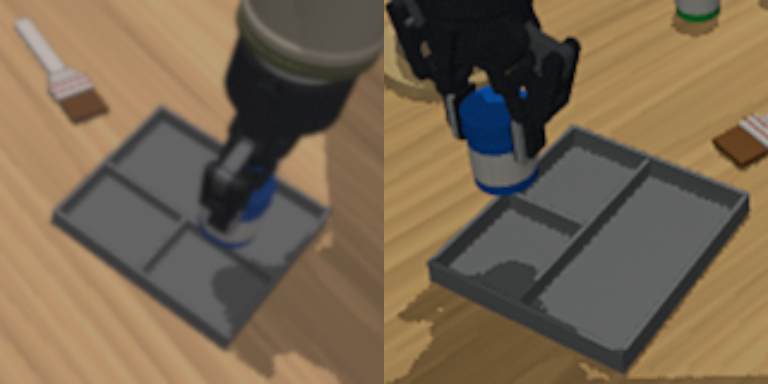

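The blue jar hangs upright over the far-left grey bay and both small bays are empty. I'll lower it.

>>> carry_out --commands '[[[0,0,0.4,0,0,0],[0,0,0.5,0,0,0],[0,0,0.5,0,0,0],[0,0,0.25,0,0,0],[0,0,0.15,0,0,0],[0,0,0.1,0,0,0],[0,0,0.06,0,0,0],[0,0,0.03,0,0,0],[0,0,0,0,0,0],[0,0,0,0,0,0]]]'

```text
clock: 18.57
position: [0.5101, 0.3536, 0.031]
ee_rot: [0.588, 0.809, 0.001, 0.0]
ft_force: [-1.7, -1.8, 5.6]
grip_width: 0.526
grasp_force: 41.5
```

Run:
```python
from h import *
need(.510,.3535,.0305,108);print(get_obs()["ft_force"])
```

```text
pos [0.5101 0.3536 0.031 ] yaw 108.0 tilt 0.08 shift [-0.   -0.    0.01] turn -0.0 shift after turn [-0.   -0.    0.01] t 18.6
[-1.68522664 -1.75905967  5.55026738]
```

>>> carry_out --commands '[[[0,0,0,0,0,0],[0,0,0,0,0,0],[0,0,0,0,0,0],[0,0,0,0,0,0],[0,0,0,0,0,0],[0,0,-0.4,0,0,0],[0,0,-0.6,0,0,0],[0,0,-0.8,0,0,0],[0,0,-0.8,0,0,0],[0,0,-0.8,0,0,0],[0,0,0,0,0,0]]]' --hand -1

```text
clock: 19.48
position: [0.5115, 0.3556, 0.1724]
ee_rot: [0.588, 0.809, 0.004, 0.001]
ft_force: [0.2, 0.9, 0.3]
grip_width: 0.999
grasp_force: 0.0
```

Run:
```python
from h import *
a=plane(camera_params("side"),(263.5,174.7),.05);print(a)
need(a[0],a[1],.145,97)
```

```text
[ 0.62453083 -0.04792364  0.05      ]
pos [0.5115 0.3556 0.1724] yaw 108.0 tilt 0.51 shift [-10.47  -0.44   0.66] turn 1.83 shift after turn [-10.36   1.57   0.67] t 19.5
```

>>> carry_out --commands '[[[0,0,0,0,0,0.61],[0,0,0,0,0,0.61],[-0.3,0,0,0,0,0.61],[-0.7,0.11,0.05,0,0,0],[-0.85,0.13,0.05,0,0,0],[-0.85,0.13,0.05,0,0,0],[-0.85,0.13,0.05,0,0,0],[-0.85,0.13,0.05,0,0,0],[-0.85,0.13,0.05,0,0,0],[-0.85,0.13,0.05,0,0,0],[-0.85,0.13,0.05,0,0,0],[-0.85,0.13,0.05,0,0,0],[-0.85,0.13,0.05,0,0,0],[-0.85,0.13,0.05,0,0,0],[-0.6,0.1,0,0,0,0],[-0.26,0.06,0,0,0,0],[0,0,0,0,0,0],[0,0,0,0,0,0],[0,0,0,0,0,0]]]'

```text
clock: 21.07
position: [0.6231, -0.0475, 0.1438]
ee_rot: [0.661, 0.75, 0.0, -0.0]
ft_force: [-0.7, 0.5, 0.4]
grip_width: 1.003
grasp_force: 0.0
```

```bash
python3 lids.py; python3 -c "
from h import *
need(.625,-.048,.026,97)"
```

```text
pos [ 0.6231 -0.0475  0.1439] yaw 97.2 tilt 0.05 shift [4.34 1.02 2.98] turn 0.03 shift after turn [4.34 1.01 2.98] t 21.1
yellow 2721 [257. 201.] [257. 202.] [ 0.6255 -0.0464  0.062 ]
green 3667 [320.  88.] [322.  87.] [0.6584 0.0394 0.062 ]
grey? 1763 [([99, 0], [0.493, 0.08]), ([94, 72], [0.488, 0.03]), ([76, 72], [0.474, 0.028]), ([75, 0], [0.475, 0.078])]
pos [ 0.6231 -0.0475  0.1439] yaw 97.2 tilt 0.05 shift [-0.02  0.04  2.95] turn 0.03 shift after turn [-0.02  0.04  2.95] t 21.1
```

>>> carry_out --commands '[[[0.02,0.05,0.3,0,0,0],[0,0,0.6,0,0,0],[0,0,0.7,0,0,0],[0,0,0.6,0,0,0],[0,0,0.4,0,0,0],[0,0,0.25,0,0,0],[0,0,0.1,0,0,0],[0,0,0,0,0,0],[0,0,0,0,0,0]]]'

```text
clock: 21.87
position: [0.6258, -0.0487, 0.0265]
ee_rot: [0.662, 0.749, 0.0, 0.0]
ft_force: [0.2, -0.6, -0.2]
grip_width: 1.0
grasp_force: 0.0
```

>>> carry_out --commands '[[[0,0,0,0,0,0],[0,0,0,0,0,0],[0,0,0,0,0,0],[0,0,0,0,0,0],[0,0,0,0,0,0],[0,0,0,0,0,0],[0,0,0,0,0,0],[0,0,0,0,0,0]]]' --hand 1 --force 40

```text
clock: 22.53
position: [0.6257, -0.0493, 0.0266]
ee_rot: [0.663, 0.749, 0.0, 0.001]
ft_force: [-2.6, -1.0, 6.4]
grip_width: 0.527
grasp_force: 40.2
```

Run:
```python
from h import *
need(.536,.2735,.150,108)
```

```text
pos [ 0.6257 -0.0493  0.0266] yaw 97.0 tilt 0.07 shift [ 8.28 -1.24 -3.09] turn -1.83 shift after turn [ 8.37  0.36 -3.09] t 22.5
```

>>> carry_out --commands '[[[0,0,-0.3,0,0,0],[0,0,-0.7,0,0,0],[0,0,-0.7,0,0,-0.61],[0,0,-0.7,0,0,-0.61],[0,0,-0.69,0,0,-0.61],[0.3,0.01,0,0,0,0],[0.6,0.03,0,0,0,0],[0.8,0.04,0,0,0,0],[0.8,0.04,0,0,0,0],[0.8,0.04,0,0,0,0],[0.8,0.04,0,0,0,0],[0.8,0.04,0,0,0,0],[0.8,0.04,0,0,0,0],[0.8,0.04,0,0,0,0],[0.8,0.03,0.2,0,0,0],[0.7,0.01,0.4,0,0,0],[0.37,0,0.4,0,0,0],[0,0,0,0,0,0],[0,0,0,0,0,0],[0,0,0,0,0,0]]]'

```text
clock: 24.2
position: [0.5361, 0.2728, 0.1098]
ee_rot: [0.588, 0.809, -0.0, 0.0]
ft_force: [0.2, -0.0, -1.6]
grip_width: 0.527
grasp_force: 41.3
```

Run:
```python
from h import *
need(.536,.2735,.0305,108)
out=[]
for n in("scene","side"):
    p=camera_params(n);im=camera(n)
    c=np.round(proj(p,[.49,.31,.03])).astype(int);k=im[c[1]-90:c[1]+70,max(c[0]-80,0):c[0]+80];out.append(cv2.resize(k,None,fx=2.4,fy=2.4))
cv2.imwrite("pics/s8.png",cv2.cvtColor(np.hstack(out),cv2.COLOR_RGB2BGR))
```

```text
pos [0.5361 0.2728 0.1098] yaw 107.9 tilt 0.04 shift [0.02 0.   1.98] turn -0.01 shift after turn [0.02 0.   1.98] t 24.2
```

View pics/s8.png

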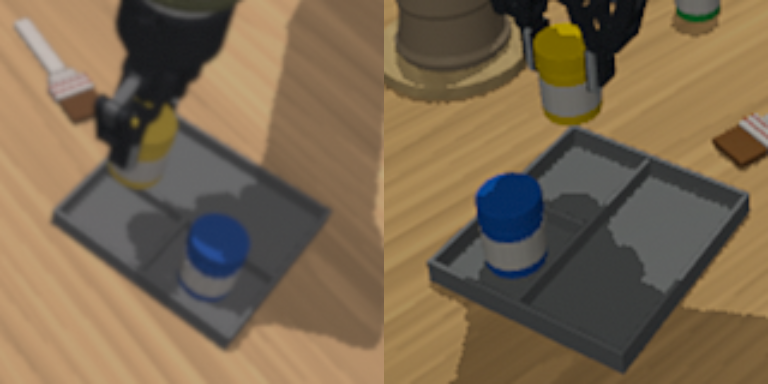

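The blue jar stands upright in its bay (216,255 in the left crop), and the yellow jar hangs upright over the other one.

>>> carry_out --commands '[[[0.02,0,0.4,0,0,0],[0,0,0.5,0,0,0],[0,0,0.5,0,0,0],[0,0,0.25,0,0,0],[0,0,0.15,0,0,0],[0,0,0.1,0,0,0],[0,0,0.06,0,0,0],[0,0,0.03,0,0,0],[0,0,0,0,0,0],[0,0,0,0,0,0]]]'

```text
clock: 25.13
position: [0.5358, 0.2748, 0.0306]
ee_rot: [0.588, 0.809, 0.001, 0.0]
ft_force: [-0.7, 0.7, 1.6]
grip_width: 0.526
grasp_force: 41.5
```

Run:
```python
from h import *
need(.536,.2735,.0303,108);print(get_obs()["ft_force"])
```

```text
pos [0.5358 0.2748 0.0306] yaw 108.0 tilt 0.08 shift [-0.03 -0.    0.01] turn -0.0 shift after turn [-0.03 -0.    0.01] t 25.1
[-0.74650869  0.71088479  1.63530638]
```

>>> carry_out --commands '[[[0,0,0.02,0,0,0],[0,0,0,0,0,0]]]'

```text
clock: 25.3
position: [0.5357, 0.275, 0.0305]
ee_rot: [0.588, 0.809, 0.001, 0.001]
ft_force: [-3.9, -3.6, 11.1]
grip_width: 0.53
grasp_force: 42.3
```

>>> carry_out --commands '[[[0,0,0,0,0,0],[0,0,0,0,0,0],[0,0,0,0,0,0],[0,0,0,0,0,0],[0,0,0,0,0,0],[0,0,-0.4,0,0,0],[0,0,-0.6,0,0,0],[0,0,-0.8,0,0,0],[0,0,-0.8,0,0,0],[0,0,-0.8,0,0,0],[0,0,0,0,0,0]]]' --hand -1

```text
clock: 26.22
position: [0.5374, 0.2765, 0.1715]
ee_rot: [0.588, 0.809, 0.004, 0.002]
ft_force: [0.6, 0.2, -0.0]
grip_width: 0.998
grasp_force: 0.0
```

Run:
```python
from h import *
need(.4745,.08,.145,84.5)
```

```text
pos [0.5374 0.2765 0.1715] yaw 108.0 tilt 0.51 shift [-4.19 -3.02  0.63] turn 3.92 shift after turn [-5.04 -1.1   0.65] t 26.2
```

>>> carry_out --commands '[[[0,0,0,0,0,0.98],[0,0,0,0,0,0.98],[0,0,0,0,0,0.98],[0,0,0,0,0,0.98],[-0.4,-0.1,0,0,0,0],[-0.8,-0.17,0.1,0,0,0],[-0.8,-0.17,0.1,0,0,0],[-0.8,-0.17,0.1,0,0,0],[-0.8,-0.17,0.1,0,0,0],[-0.8,-0.17,0.1,0,0,0],[-0.6,-0.15,0.1,0,0,0],[0,0,0,0,0,0],[0,0,0,0,0,0],[0,0,0,0,0,0]]]'

```text
clock: 27.38
position: [0.4724, 0.0802, 0.1411]
ee_rot: [0.74, 0.672, 0.0, 0.0]
ft_force: [0.8, 0.1, 0.8]
grip_width: 0.996
grasp_force: 0.0
```

Run:
```python
from h import *
p=camera_params("wrist");im=camera("wrist");cv2.imwrite("pics/w9.png",cv2.cvtColor(im,cv2.COLOR_RGB2BGR))
H=hsv(im);h,s,v=[H[...,i].astype(int) for i in range(3)]
m=(s<60)&(v>140);m[300:]=0
for b in blobs(m,300)[:3]: print(np.round(b[1]));line(p,b[2],.010)
m=(v<120)&(v>30)&(s>110)&(h<20);m[300:]=0
for b in blobs(m,400)[:3]: print("brown",np.round(b[1]));line(p,b[2],.010)
need(.4745,.086,.003,84.5)
```

```text
[257. 195.]
1460 c [0.4748 0.0696] size 0.077 0.017 ends [0.4709 0.0303] [0.4785 0.1067] angle mod 180 84.3
brown [130.  50.]
6369 c [0.3862 0.199 ] size 0.078 0.114 ends [0.3895 0.1253] [0.3845 0.2387] angle mod 180 92.5
brown [22. 41.]
2898 c [0.3037 0.2131] size 0.106 0.042 ends [0.2754 0.1474] [0.3176 0.2455] angle mod 180 66.7
brown [255. 100.]
1508 c [0.4807 0.1526] size 0.029 0.041 ends [0.5033 0.1485] [0.4623 0.156 ] angle mod 180 169.7
pos [0.4725 0.0807 0.1411] yaw 84.6 tilt 0.05 shift [0.14 0.04 3.45] turn 0.01 shift after turn [0.14 0.04 3.45] t 27.4
```

View pics/w9.png

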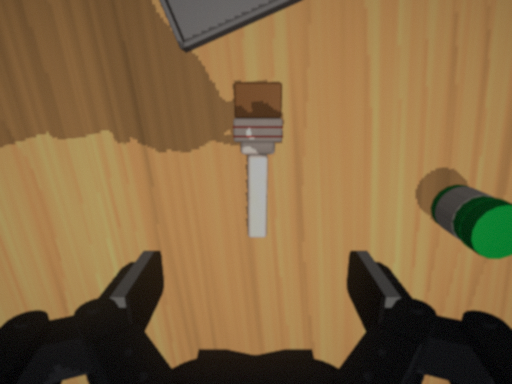

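The brush handle runs from (258,150) to (258,237), with the bristles at (258,100). It lies at 84.3°, in line with the fingers, and the handle measures 17 mm wide. I'll descend and grip.

>>> carry_out --commands '[[[0.18,0.09,0.3,0,0,0],[0,0,0.6,0,0,0],[0,0,0.7,0,0,0],[0,0,0.7,0,0,0],[0,0,0.4,0,0,0],[0,0,0.3,0,0,0],[0,0,0.2,0,0,0],[0,0,0.15,0,0,0],[0,0,0.1,0,0,0],[0,0,0,0,0,0],[0,0,0,0,0,0]]]'

```text
clock: 28.35
position: [0.4769, 0.0866, 0.0034]
ee_rot: [0.74, 0.672, 0.0, 0.0]
ft_force: [-0.0, 0.0, -0.4]
grip_width: 1.0
grasp_force: 0.0
```

>>> carry_out --commands '[[[0,0,0,0,0,0],[0,0,0,0,0,0],[0,0,0,0,0,0],[0,0,0,0,0,0],[0,0,0,0,0,0],[0,0,0,0,0,0],[0,0,0,0,0,0],[0,0,0,0,0,0],[0,0,0,0,0,0],[0,0,0,0,0,0]]]' --hand 1 --force 40

```text
clock: 29.18
position: [0.4767, 0.0864, 0.0032]
ee_rot: [0.74, 0.672, 0.0, 0.0]
ft_force: [-1.3, -0.1, 5.5]
grip_width: 0.193
grasp_force: 39.6
```

Run:
```python
from h import *
# brush origin sits 12 mm ahead of the grip along tool x (yaw 108)
c=np.array([.446,.289])-.012*np.array([np.cos(np.radians(108)),np.sin(np.radians(108))]);print(c)
need(c[0],c[1],.075,108)
```

```text
[0.4497082  0.27758732]
pos [0.4767 0.0864 0.0032] yaw 84.5 tilt 0.03 shift [ 4.69 -1.13 -1.8 ] turn -3.92 shift after turn [ 4.75  0.84 -1.8 ] t 29.2
```

>>> carry_out --commands '[[[0,0,-0.2,0,0,0],[0,0,-0.5,0,0,0],[0,0,-0.6,0,0,0],[0,0,-0.5,0,0,-0.78],[0,0,0,0,0,-0.78],[0,0,0,0,0,-0.78],[0,0,0,0,0,-0.79],[0.2,0,0,0,0,-0.79],[0.5,0.1,0,0,0,0],[0.7,0.14,0,0,0,0],[0.75,0.15,0,0,0,0],[0.75,0.15,0,0,0,0],[0.75,0.15,0,0,0,0],[0.6,0.1,0,0,0,0],[0.5,0.05,0,0,0,0],[0,0,0,0,0,0],[0,0,0,0,0,0],[0,0,0,0,0,0]]]'

```text
clock: 30.68
position: [0.4505, 0.2769, 0.0749]
ee_rot: [0.588, 0.809, -0.0, 0.0]
ft_force: [-0.9, -0.9, -0.4]
grip_width: 0.194
grasp_force: 39.2
```

Run:
```python
from h import *
need(.4497,.2776,.0075,108);o=get_obs();print(o["grip_width"],o["grasp_force"])
out=[]
for n in("scene","side"):
    p=camera_params(n);im=camera(n)
    c=np.round(proj(p,[.48,.30,.03])).astype(int);k=im[c[1]-90:c[1]+70,max(c[0]-80,0):c[0]+80];out.append(cv2.resize(k,None,fx=2.4,fy=2.4))
cv2.imwrite("pics/s10.png",cv2.cvtColor(np.hstack(out),cv2.COLOR_RGB2BGR))
```

```text
pos [0.4505 0.2769 0.0749] yaw 108.0 tilt 0.04 shift [ 0.02 -0.01  1.68] turn -0.0 shift after turn [ 0.02 -0.01  1.68] t 30.7
0.19374779348300084 39.18446660041809
```

View pics/s10.png

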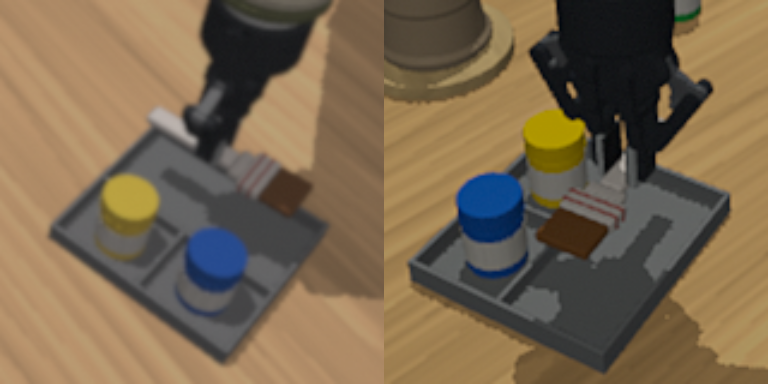

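Both jars stand upright in their bays, and the brush is held level above and parallel to the long bay.

>>> carry_out --commands '[[[0.02,0,0.3,0,0,0],[0,0,0.5,0,0,0],[0,0,0.4,0,0,0],[0,0,0.2,0,0,0],[0,0,0.12,0,0,0],[0,0,0.1,0,0,0],[0,0,0.06,0,0,0],[0,0,0,0,0,0],[0,0,0,0,0,0],[0,0,0,0,0,0]]]'

```text
clock: 31.62
position: [0.4504, 0.2786, 0.0082]
ee_rot: [0.588, 0.809, 0.0, 0.0]
ft_force: [-0.5, -0.1, -0.1]
grip_width: 0.195
grasp_force: 39.2
```

>>> carry_out --commands '[[[0,0,0,0,0,0],[0,0,0,0,0,0],[0,0,0,0,0,0],[0,0,0,0,0,0],[0,0,-0.2,0,0,0],[0,0,-0.4,0,0,0],[0,0,-0.8,0,0,0],[0,0,-0.8,0,0,0],[0,0,-0.8,0,0,0],[0,0,-0.8,0,0,0],[0,0,0,0,0,0]]]' --hand 0.3

```text
clock: 32.53
position: [0.4522, 0.2807, 0.1663]
ee_rot: [0.588, 0.809, 0.004, 0.002]
ft_force: [0.2, 1.0, 0.1]
grip_width: 0.35
grasp_force: 0.0
```

>>> carry_out --commands '[[[-0.7,0,-0.2,0,0,0],[-0.8,0,0,0,0,0],[-0.8,0,0,0,0,0],[-0.8,0,0,0,0,0],[0,0,0,0,0,0],[0,0,0,0,0,0]]]'

```text
clock: 33.03
position: [0.489, 0.1586, 0.1679]
ee_rot: [0.589, 0.808, -0.0, 0.0]
ft_force: [-0.7, 0.6, -0.1]
grip_width: 0.351
grasp_force: 0.0
```

Run:
```python
from h import *
o=get_obs();print(np.round(o["position"],3),o["clock"])
a=camera("wrist");b=camera("scene")
cv2.imwrite("pics/f.png",cv2.cvtColor(cv2.resize(np.hstack([a[:300],b[60:360]]),(800,234),interpolation=cv2.INTER_AREA),cv2.COLOR_RGB2BGR))
```

```text
[0.489 0.159 0.168] 33.0333
```

View pics/f.png

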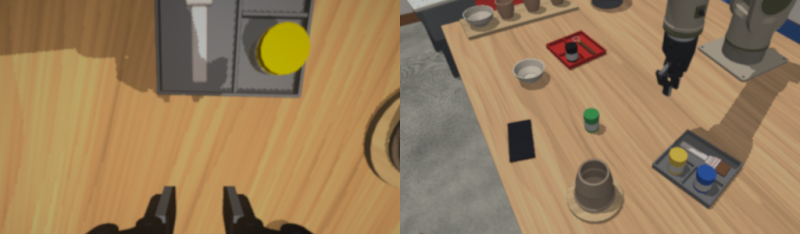

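Both kits are complete: the brush lies in the grey long bay at about (705,157) with the yellow and blue jars in their bays, and the red kit at (575,48) is intact. The green jar, pot and bowl haven't moved. Handing in.

```bash
python3 -c "
from workcell import *
print(hand_in())"
```

```text
the job is handed in; nothing more can be done
None
```

Both kits are made up and handed in at about 33 s: the black jar and loop tool are in the red tray, the blue and yellow jars and the brush are in the grey tray, and the green jar, pot and bowl were left where they stood.

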